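Fill the bottle lane and press the label holder home

TASK

On the repair bench, push the two loose flux bottles one by one along the bench into the rack's lane, so that all three bottles stand upright in single file, close together against the closed end; do not lift a bottle off the bench or knock one over. Then take the label holder (the plate with the thick upper half) from the wooden stand, push it down behind the lip of the rack's long edge until the spring strip there is fully down, and finish while still holding it pressed home. Leave the plain plate and the other things on the bench where they are.

Things in the scene. Friction and masses are not known exactly. Their poses are not given: they have to be found in the camera images.
- rack: Fixed rack, no floor (bottles stand on the bench). Origin: bench level, mid-lane. The lane runs along its y, between stiff rails 18 mm high, 6 mm thick, inner faces at x = -25 and +25 mm, from the open mouth at y = -65 mm to the closed end at y = +65 mm (30 mm high). Before the mouth the rails splay to x = +-43 mm at y = -96 mm. The label channel is on its +x edge.
- channel (a point): Middle of the label channel, on the spring strip at rest, 12 mm above the bench, 60 mm in +x from the rack's origin; axes as the rack's. Open upward, 8 mm wide in x: behind it (-x) a wall 38 mm high above the bench; on its +x side the lip, straight to 26 mm, then flared outward to 35 mm; cheeks 26 mm high at y = +-34 mm. Wall and lip run on to y = +-65 mm; the holder belongs between the cheeks.
- strip (a joint): Steel spring strip in the floor of the channel: how far it is pressed down, m. 0 at rest, 0.006 fully down (rigid stop). It pushes up with 3 N as soon as it moves and 9 N fully down, so the holder does not sink by its own weight and springs up if it is let go.
- bottle_a: 55 to 115 g white plastic flux bottle with a black cap, round, 38 mm in diameter, 66 mm tall in all (straight side up to 43 mm; cap 24 mm wide above 52 mm). Origin: centre of its underside, z up. Loose, stands before the lane's mouth, nearer of the two; roughly in line with the lane.
- bottle_b: 55 to 115 g white plastic flux bottle with a black cap, round, 38 mm in diameter, 66 mm tall in all (straight side up to 43 mm; cap 24 mm wide above 52 mm). Origin: centre of its underside, z up. Loose, stands farther before the mouth, about 90 mm behind bottle_a.
- bottle_c: 55 to 115 g white plastic flux bottle with a black cap, round, 38 mm in diameter, 66 mm tall in all (straight side up to 43 mm; cap 24 mm wide above 52 mm). Origin: centre of its underside, z up. Already in the lane near its closed end.
- holder: Label holder, about 50 g, stiff white plate upright in one slot of the stand. Origin: centre of underside, z up, x across thickness, y along its 60 mm width. Tongue: 6 mm thick up to 40 mm height (lowest 4 mm: 4 mm thick). Thick upper part with a blank card: 12 mm thick, 40 to 70 mm height; pinch it there across the thickness from above. The same both ways round.
- divider: Plain white plate in the other slot of the stand, 6 mm thick (x), 60 mm wide (y), 55 mm tall, no thick part. Leave alone. Origin: centre of its underside.
- stand: Fixed wooden stand, 160 mm (x) by 84 mm (y), origin under its centre. Two slots along its y at x = -40 and +40 mm: slot floor 10 mm above the bench, slot walls up to 30 mm, each slot 8 mm wide, open at its ends. Holder and divider stand in either slot.
- spool: Solder spool, 50 mm in diameter, 30 mm tall, leave alone. Origin: centre of its underside.
- jar: Small glass jar with a steel lid, 44 mm in diameter, 45 mm tall, leave alone. Origin: underside.
- meter: Blue multimeter lying on its back, 130 x 66 x 30 mm, leave alone. Origin: underside.
- driver: Screwdriver lying on the bench, 160 mm long, leave alone.
- phone: Black phone lying flat, 146 x 71 x 8 mm, leave alone. Origin: underside.
- tin: Steel flux tin, 42 mm in diameter, 18 mm tall, leave alone. Origin: underside.
- pack: Flat black phone battery, 40 x 90 x 6 mm, leave alone. Origin: underside.
Things that resemble listed ones, but are neither listed nor needed, are in the scene too. Leave any red look-alike of the holder alone. Leave any blue look-alike of the bottle_a alone.

How it is judged (in metres and radians):
On the way, in this order (a step that is already met when the one before it is completed fails the run):
1. one of the two loose bottles stands in the lane, well inside (((x of bottle_a in the frame of rack between -0.01 and 0.01 m and y of bottle_a in the frame of rack between -0.042 and 0.055 m and angle between bottle_a's own z axis and vertical below 0.12 rad and height (world z) of bottle_a below 0.006 m) or (x of bottle_b in the frame of rack between -0.01 and 0.01 m and y of bottle_b in the frame of rack between -0.042 and 0.055 m and angle between bottle_b's own z axis and vertical below 0.12 rad and height (world z) of bottle_b below 0.006 m))), for 0.2 s.
2. all three bottles stand upright in single file in the lane, close together towards the closed end (x of bottle_a in the frame of rack between -0.01 and 0.01 m and y of bottle_a in the frame of rack between -0.042 and 0.055 m and angle between each of bottle_a, bottle_b, bottle_c's own z axis and vertical below 0.12 rad and height (world z) of each of bottle_a, bottle_b, bottle_c below 0.006 m and x of bottle_b in the frame of rack between -0.01 and 0.01 m and y of bottle_b in the frame of rack between -0.042 and 0.055 m and x of bottle_c in the frame of rack between -0.01 and 0.01 m and y of bottle_c in the frame of rack between -0.042 and 0.055 m), for 0.2 s.
3. the label holder is pressed home behind the lip, the spring strip down (value of joint strip above 0.0045 m and x of holder in the frame of channel between -0.004 and 0.004 m and y of holder in the frame of channel between -0.006 and 0.006 m and z of holder in the frame of channel below -0.0035 m and angle between holder's own z axis and vertical below 0.14 rad and angle between the x axis of holder and the x axis of rack, either way round below 0.12 rad and contact force between holder and rack above 5 N and contact force between the fingers and holder above 3 N), for 0.2 s.
At the end, for the whole second after the job is handed in: Three bottles upright on the bench, within 10 mm of the lane's middle line, centres at most 42 mm mouthward of the rack's origin. Holder in the channel (4 mm across, 6 mm along, nearly upright), strip down over 4.5 of 6 mm, holder on rack over 5 N, fingers on holder over 3 N, divider in its slot (all of step 2 and all of step 3 and z of divider in the frame of stand below 0.02 m); the arm keeps its last pose, push and grip.
It fails at once if a bottle is lifted off the bench or knocked over (angle between any of bottle_a, bottle_b, bottle_c's own z axis and vertical above 0.6 rad or height (world z) of any of bottle_a, bottle_b, bottle_c above 0.025 m).
It fails at once if the plain plate or another bystander is moved by more than 30 mm (distance of any of spool, jar, meter, driver, phone, tin, pack, divider from where it was at the start of the episode above 0.03 m).
It also fails if it takes over 64 s, if anything falls off the work surface, if the arm or the gripper's body presses on something with over 40 N, if the wrist force passes 120 N, or if a joint passes its speed limit or range.

ROBOT

A 6-joint arm with a two-finger parallel gripper is mounted at the origin on the work surface. World frame = base frame: x ahead of the robot, y to its left, z up, the work surface at z = 0. Lengths are in mm, angles in rad, forces in N, time in s.
With the tool pointing down it reaches from about 275 to 750 mm from the base axis. Payload 10.2 kg.
Tool frame: the origin (TCP) lies between the finger pads; the fingertips stand 14 mm ahead of it and the grasp point (between the pads) lies 5 mm behind it (tip_reach is the distance from the TCP to the fingertips, in mm); z points along the fingers, y is the line along which they close (so a half turn about z gives the same grasp; the last joint's range is limited). The gripper opens to 85 mm and grips with 20 to 120 N. Pads are 22 mm wide; open, the fingers measure 114 mm over their backs; the gripper's body (76 mm by 85 mm) begins 54 mm behind the grasp point. The pads swing forward as they close: fully open they stand 13 mm farther back than shut.
Start: joints at [-1.428, 0.313, 1.498, -0, 1.331, -0.223], TCP at [187.778, -490.276, 245.294] pointing down, gripper open.
Joint ranges: [-2.94, 2.94], [-0.97, 2.17], [0.19, 2.56], [-1.23, 4.37], [0.02, 3.11], [-2.88, 2.88]. Speed limits (rad/s): [2.39, 2.39, 3.01, 3.14, 3.14, 3.14].

INTERFACE

Orientations are given as a unit quaternion [w, x, y, z].
In Python, from rig import * gives the robot as it stands.
- The arm moves only by the tool arm_command, never from a script. Its argument "steps" is a list that holds one entry, the list of rows, each a list of 7 numbers: the opening, from 0 (shut) to 1 (fully open), then the shift along the tool's x, y, z each as a share of 0.05 m, from -1 to 1, then the turn, a rotation vector about the tool's x, y, z each as a share of 0.15 rad, from -1 to 1. A call has 1 to 8 rows; each row shifts and turns the commanded pose from where the row before left it, along the tool's axes as they then stand; what a row does not reach is not made up. A row lasts 1/8 s, in which the tool goes at most 62.5 mm and 10.7 degrees, less where a joint would pass 70% of its speed; a pose out of reach is approached as far as the arm can. A call with a number of a shift or a turn outside -1 to 1 is refused whole. A call with a gripper value outside its range is refused whole. The fingers move at their own pace and stop on an object; "squeeze" is the grip in N (left out, the last holds). Time passes only in rows, so rows that do not move let the fingers close. It gives the time, the measured TCP pose, the force, the opening and the grip force at its end, in the units of the state.
- sense(): the state, without advancing time (a new reading comes with each control period).
- capture(name): name is "side" or "top" or "wrist"; returns the picture (480x640x3 uint8, red, green, blue); there is no depth.
- get_calibration(name): a dict with "intrinsics" (3x3 intrinsics, pixels), "rvec" (rotation vector, rad) and "tvec" (3), from world to camera coordinates, as OpenCV has them; the wrist camera has in their place "T_tool_cam" (4x4, takes a point from camera to tool coordinates, whose origin is the TCP and whose axes are the flange's). Camera axes: x right, y down, z forward; pixel columns grow to the right and rows downward; lengths in mm; the calibration is good to about 2 mm. The wrist camera is an equidistant fisheye: a pixel r from the principal point sees the ray r / f radians off the axis. A picture is of the moment at which its call begins: read the wrist's pose just before it. get_calibration takes no time and is no camera call.
- finish_job(): hands the job in; it is judged then, once.
The state is a dict: "time_s": time; "joints": joint angles; "dq": joint speeds; "tau": joint torques, N m; "eef_pos": TCP position; "ee_rot": TCP orientation; "force": force on the tool from outside, world axes, zero at the start; "wrist_torque": the same for the moment, N m; "grip_width": opening from 0.0 (shut) to 1.0 (fully open); "grip_force": force on a finger pad.
Only numpy, scipy, OpenCV 4.12 (cv2) and the standard library are available. Lean on these libraries where they do the work, as an engineer would, in place of code of your own. Each camera call takes 0.05 s, during which the arm holds its last target. There are 200 camera calls.

## Working session

There is one attempt and no reset: what is moved stays moved. The work goes in short steps, Python scripts to look and compute and a tool call to move; the robot and the scene stay as the last step left them, time stands still between calls to the robot, and variables do not carry over. Pictures are saved under pics/ and viewed, at most 10 in all, crops included, and the job is handed in when it is done.

Besides the shell and the picture viewer there is one more tool, called after "Call:" in YAML: its name, and indented under it one key for each argument. arm_command: Moves the arm, as the interface text tells. Its arguments: {"type":"object","properties":{"steps":{"type":"array"},"squeeze":{"type":"number"}},"required":["steps"]}

```bash
mkdir -p pics; ls; python3 - <<'E'
from rig import *
import cv2
s=sense();print(s['eef_pos'],s['ee_rot'],s['time_s'],s['force'],s['grip_width'])
for n in ['top','side','wrist']:
    cv2.imwrite(f'pics/{n}0.png',capture(n)[:,:,::-1]); print(n,get_calibration(n))
E
```

```text
pics
[ 187.73570767 -490.0342462   244.74296303] [-6.35367797e-04  9.83322678e-01  1.81868377e-01  1.30052364e-05] 0.0 [ 0.37940506 -0.64306192 -0.09937832] 0.9971753074329217
top {'intrinsics': array([[521.01720202,   0.        , 314.90163252],
       [  0.        , 521.01720202, 240.99267834],
       [  0.        ,   0.        ,   1.        ]]), 'rvec': array([ 2.16405964, -2.1207287 ,  0.13146853]), 'tvec': array([ -61.68719726,  563.56214189, 1076.81659948])}
side {'intrinsics': array([[583.08641421,   0.        , 318.91650206],
       [  0.        , 583.08641421, 229.00479645],
       [  0.        ,   0.        ,   1.        ]]), 'rvec': array([ 0.05220642, -2.70052567,  1.56222299]), 'tvec': array([ 536.656215  ,   71.38922478, 1365.94022741])}
wrist {'intrinsics': array([[371.64829954,   0.        , 318.20290378],
       [  0.        , 371.64829954, 238.49918036],
       [  0.        ,   0.        ,   1.        ]]), 'T_tool_cam': array([[-1.24269771e-03, -9.60142571e-01, -2.79507960e-01,
         7.09975298e+01],
       [ 9.99999176e-01, -1.10300274e-03, -6.57071819e-04,
         4.49629686e-01],
       [ 3.22584582e-04, -2.79508546e-01,  9.60143150e-01,
        -1.27634996e+02],
       [ 0.00000000e+00,  0.00000000e+00,  0.00000000e+00,
         1.00000000e+00]])}
```

View pics/top0.png

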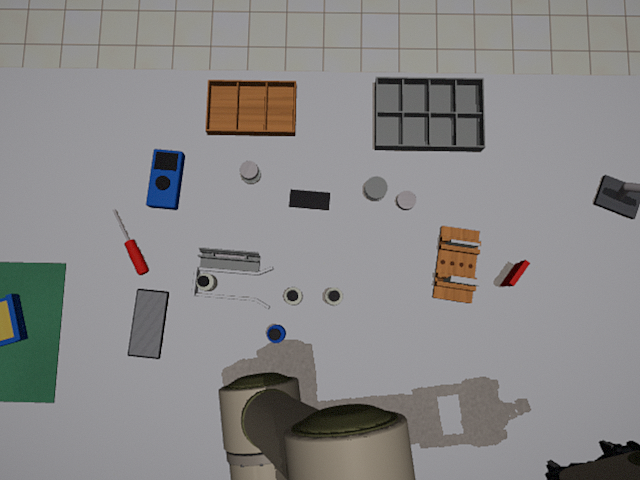

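View pics/side0.png

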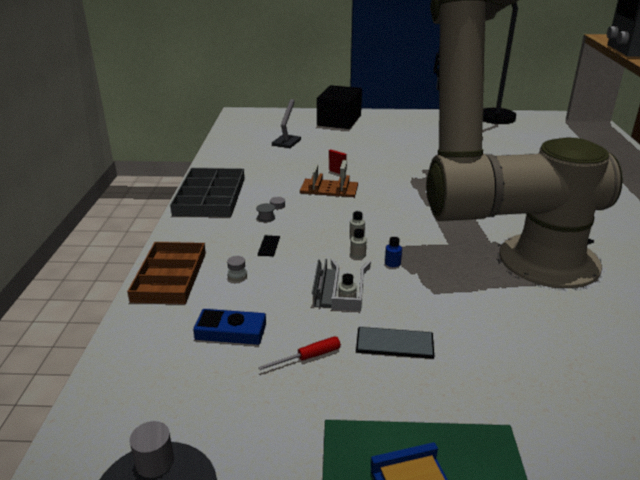

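The top view shows the rack at about (232,275), with its mouth to the right (world −y) and the channel at its upper edge. Bottles a and b are near (292,296) and (333,296), the blue look-alike is at (276,333), and the stand is at (457,265). I'll enlarge crops for measuring.

```bash
python3 - <<'E'
import cv2,numpy as np
t=cv2.imread('pics/top0.png')
a=t[240:315,185:350]; b=t[220:308,425:490]
A=cv2.resize(a,None,fx=4.8,fy=4.8,interpolation=cv2.INTER_CUBIC)
cv2.imwrite('pics/cA.png',A)
s=cv2.imread('pics/side0.png')
B=np.hstack([cv2.resize(b,None,fx=5,fy=5,interpolation=cv2.INTER_CUBIC),cv2.resize(s[140:228,295:380],None,fx=5,fy=5,interpolation=cv2.INTER_CUBIC)])
cv2.imwrite('pics/cB.png',B);print(A.shape,B.shape)
E
```

```text
(360, 792, 3) (440, 750, 3)
```

View pics/cA.png

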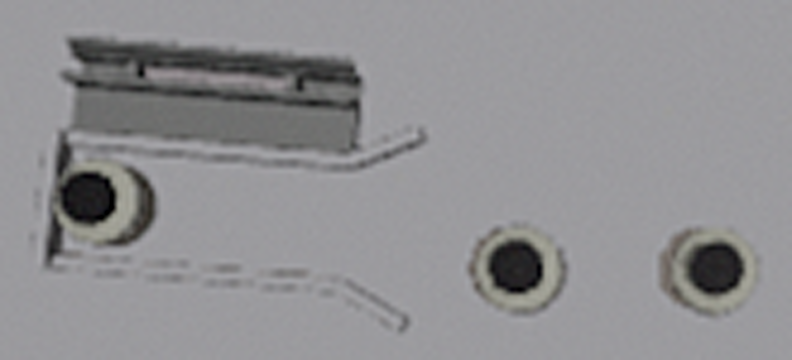

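View pics/cB.png

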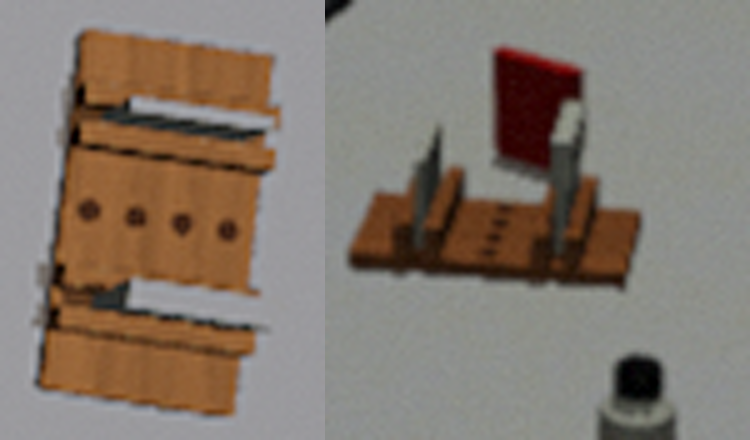

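The crops show these pixel positions in crop A:

- Rail bends at (350,162) and (340,287).
- Rail tips at (422,135) and (405,325).
- Cheeks at (140,70) and (300,82).

The thicker, taller plate (the holder) is in the stand's slot nearer the robot, with its top centred near (192,303) in crop B.

```bash
cat > h.py <<'E'
from rig import *
import cv2,numpy as np
from scipy.spatial.transform import Rotation as R
from scipy.optimize import least_squares
def ray(n,uv,z):
    c=get_calibration(n);K=c['intrinsics'];Rm=cv2.Rodrigues(c['rvec'])[0]
    d=Rm.T@np.linalg.inv(K)@np.array([uv[0],uv[1],1]);o=-Rm.T@c['tvec'].ravel()
    return (o+d*(z-o[2])/d[2])
def wray(uv,z,pos,rot):
    c=get_calibration('wrist');K=c['intrinsics'];T=c['T_tool_cam']
    v=np.array([uv[0]-K[0,2],uv[1]-K[1,2]]);r=np.hypot(*v);th=r/K[0,0]
    d=np.array([*(np.sin(th)*v/max(r,1e-9)),np.cos(th)])
    Rt=R.from_quat(np.roll(rot,-1)).as_matrix()
    o=Rt@T[:3,3]+pos;d=Rt@T[:3,:3]@d
    return o+d*(z-o[2])/d[2]
def tilt(): 
    s=sense();return s
def fit(model,pts):
    model=np.array(model);pts=np.array(pts)[:,:2]
    f=lambda p:(np.c_[np.cos(p[2])*model[:,0]-np.sin(p[2])*model[:,1]+p[0],np.sin(p[2])*model[:,0]+np.cos(p[2])*model[:,1]+p[1]]-pts).ravel()
    r=least_squares(f,[*(pts.mean(0)-model.mean(0)),0]);return r.x,r.fun.reshape(-1,2).round(1)
E
python3 - <<'E'
from h import *
A=lambda u,v:(u/4.8+185-.4,v/4.8+240-.4)
B=lambda u,v:(u/5+425-.4,v/5+220-.4)
obs=[(28,-65,18,350,162),(-28,-65,18,340,287),(46,-96,18,422,135),(-46,-96,18,405,325),(60,34,26,140,70),(60,-34,26,300,82)]
p,e=fit([o[:2] for o in obs],[ray('top',A(*o[3:]),o[2]) for o in obs]);print('rack',p,e.tolist())
Rr=np.array([[np.cos(p[2]),-np.sin(p[2])],[np.sin(p[2]),np.cos(p[2])]])
for n,uv in dict(a=(516,268),b=(716,268),c=(88,198)).items():
    q=ray('top',A(*uv),66)[:2];print(n,q,Rr.T@(q-p[:2]))
print('channel',p[:2]+Rr@[60,0])
print('hold',[ray('top',B(*u),80).round(1)[:2].tolist() for u in [(130,282),(250,292),(128,308),(255,326)]])
st=[(-80,42),(-80,-42),(80,42),(80,-42)];uv=[(38,385),(235,413),(82,30),(272,57)]
print('stand',fit(st,[ray('top',B(*u),10) for u in uv]), fit(st,[ray('top',B(*u),30) for u in uv]))
for n,uv,z in [('blue',(276,333),66)]:print(n,ray('top',uv,z))
s=sense();print(R.from_quat(np.roll(s['ee_rot'],-1)).as_matrix().round(3))
E
```

```text
rack [ 4.71645016e+02  1.38069121e+02 -7.64415212e-02] [[0.2, -1.7], [0.5, 0.1], [2.9, -1.9], [-3.6, 0.3], [0.6, -0.7], [-0.5, 3.9]]
a [446.83024751  -6.20161937] [ -13.72476611 -145.74446839]
b [448.60738905 -91.94416023] [  -5.40490523 -231.10090611]
c [473.06050882 179.47419486] [-1.75062626 41.39225856]
channel [531.46980236 133.48709514]
hold [[492.4, -328.5], [489.3, -377.0], [481.8, -327.5], [475.5, -378.7]]
stand (array([ 5.25124265e+02, -3.57583447e+02, -1.26920988e-01]), array([[-1.4, -0.4],
       [-1.8,  0.6],
       [ 1.7,  0.1],
       [ 1.5, -0.3]])) (array([ 5.23113943e+02, -3.52495190e+02, -1.26920851e-01]), array([[-2.6,  0.5],
       [-3.2,  0.1],
       [ 3.1,  0.7],
       [ 2.7, -1.3]]))
blue [369.9174871   24.57788889  66.        ]
[[ 0.934  0.358 -0.   ]
 [ 0.358 -0.934  0.001]
 [ 0.    -0.001 -1.   ]]
```

Call:
arm_command:
  steps:
    - [[0.3,0,0,0,0,0,-0.94],[0.3,0,0,0,0,0,-0.94],[0.3,0,0,0,0,0,-0.94],[0.3,0,0,0,0,0,-0.94],[0.3,0,0,0,0,0,-0.94],[0.3,0,0,0,0,0,-0.94],[0.3,0,0,0,0,0,-0.94],[0.3,0,0,0,0,0,-0.94]]

```text
time_s: 1.15
eef_pos: [187.8, -490.2, 245.0]
ee_rot: [-0.0, 0.732, 0.681, 0.0]
force: [1.3, 0.3, 0.3]
grip_width: 0.299
grip_force: 0.0
```

```bash
cat >> h.py <<'E'
def go(x,y,z,yaw=None,n=None):
    "print rows (tool shares) to reach world xyz; yaw = angle of tool y in world"
    s=sense();Rt=R.from_quat(np.roll(s['ee_rot'],-1)).as_matrix()
    d=Rt.T@(np.array([x,y,z])-s['eef_pos']);m=n or int(np.ceil(np.linalg.norm(d)/50))
    a=np.arctan2(Rt[1,1],Rt[0,1]);print('t',round(s['time_s'],2),'pos',s['eef_pos'].round(1),'yaw_y',round(a,4),'tilt',Rt[:,2].round(3),'F',s['force'].round(1),'w',round(s['grip_width'],3))
    print('rows',m,'shift',(d/50/m).round(3), 'total mm',d.round(1), '' if yaw is None else 'turn z total/0.15: %.3f'%(-(yaw-a)/.15))
E
python3 -c "
from h import *
go(445,-46,245,-0.0764)"
```

```text
t 1.15 pos [ 187.8 -490.2  245. ] yaw_y -0.0723 tilt [-0.     0.001 -1.   ] F [1.3 0.3 0.3] w 0.299
rows 11 shift [0.839 0.408 0.   ] total mm [4.616e+02 2.245e+02 3.000e-01] turn z total/0.15: 0.027
```

Call:
arm_command:
  steps:
    - [[0.3,0.84,0.41,0,0,0,0],[0.3,0.84,0.41,0,0,0,0],[0.3,0.84,0.41,0,0,0,0],[0.3,0.84,0.41,0,0,0,0],[0.3,0.84,0.41,0,0,0,0],[0.3,0.84,0.41,0,0,0,0],[0.3,0.84,0.41,0,0,0,0.03],[0.3,0.84,0.41,0,0,0,0]]

```text
time_s: 2.15
eef_pos: [377.8, -166.5, 245.3]
ee_rot: [0.0, 0.735, 0.678, -0.0]
force: [1.4, -1.1, 0.0]
grip_width: 0.302
grip_force: 0.0
```

Call:
arm_command:
  steps:
    - [[0.3,0.84,0.41,0,0,0,0],[0.3,0.84,0.4,0,0,0,0],[0.3,0.84,0.4,0,0,0,0],[0.3,0,0,0,0,0,0],[0.3,0,0,0,0,0,0]]

```text
time_s: 2.78
eef_pos: [447.6, -47.6, 245.1]
ee_rot: [-0.0, 0.735, 0.678, -0.0]
force: [-1.1, 0.1, 0.3]
grip_width: 0.297
grip_force: 0.0
```

```bash
python3 - <<'E'
from h import *
s=sense();go(445,-46,245,-.0764)
im=capture('wrist');np.savez('w1.npz',im=im,p=s['eef_pos'],r=s['ee_rot']);cv2.imwrite('pics/w1.png',im[:,:,::-1])
E
```

```text
t 2.77 pos [447.6 -47.6 245.1] yaw_y -0.0813 tilt [-0.001 -0.    -1.   ] F [-1.1  0.1  0.3] w 0.297
rows 1 shift [ 0.027 -0.055  0.002] total mm [ 1.4 -2.7  0.1] turn z total/0.15: -0.032
```

View pics/w1.png

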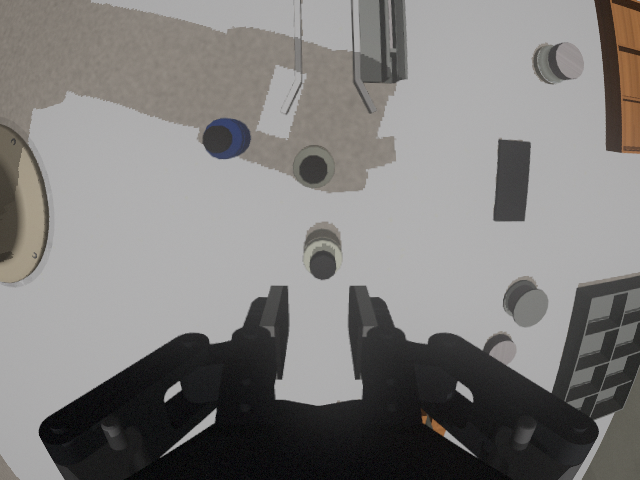

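The wrist view shows bottle a's cap at (314,167), b's at (322,264), the rail bends at (299,82) and (356,80), and the rail tips at (288,112) and (369,111).

```bash
python3 - <<'E'
from h import *
w=np.load('w1.npz');P=lambda u,v,z:wray((u,v),z,w['p'],w['r']).round(1)
im=cv2.cvtColor(w['im'],cv2.COLOR_RGB2GRAY)
for n,(u,v) in dict(a=(314,167),b=(322,264)).items():
    m=(im[v-30:v+30,u-30:u+30]<60).astype(np.uint8)
    k,l,st,c=cv2.connectedComponentsWithStats(m);i=l[30,30];cc=c[i]+[u-30,v-30];print(n,cc,st[i],P(*cc,66))
obs=[(28,-65,18,299,82),(-28,-65,18,0,0)]
model=[(-28,-65),(28,-65),(-46,-96),(46,-96)]
pts=[P(299,82,18),P(356,80,18),P(288,112,18),P(369,111,18)]
print(pts);print(fit(model,pts))
E
```

```text
a [313.57985258 167.08599509] [ 16  19  27  27 407] [447.3  -4.8  66. ]
b [321.49180328 263.49235899] [   0    0   60   60 3599] [447.1 -89.2  66. ]
[array([439.6,  73.5,  18. ]), array([493. ,  71.4,  18. ]), array([426.8,  45.6,  18. ]), array([503. ,  40.8,  18. ])]
(array([ 4.69995000e+02,  1.38204935e+02, -5.46234303e-02]), array([[-1.1,  1.3],
       [ 1.4,  0.4],
       [-8. , -0.7],
       [ 7.7, -1. ]]))
```

```bash
python3 -c "
from h import *
go(447,-47,38,-.07)"
```

```text
t 2.83 pos [447.6 -48.  245.2] yaw_y -0.0823 tilt [-0. -0. -1.] F [-0.2 -0.1 -0.7] w 0.3
rows 5 shift [ 0.004 -0.002  0.829] total mm [  1.   -0.6 207.2] turn z total/0.15: -0.082
```

Call:
arm_command:
  steps:
    - [[0.3,0,0,0.83,0,0,-0.08],[0.3,0,0,0.83,0,0,0],[0.3,0,0,0.83,0,0,0],[0.3,0,0,0.83,0,0,0],[0.3,0,0,0.82,0,0,0],[0.3,0,0,0,0,0,0]]

```text
time_s: 3.58
eef_pos: [446.3, -47.8, 36.8]
ee_rot: [-0.002, 0.732, 0.681, -0.001]
force: [0.2, 0.1, 0.5]
grip_width: 0.297
grip_force: 0.0
```

```bash
python3 - <<'E'
from h import *
s=sense();im=capture('side');cv2.imwrite('pics/s1.png',cv2.resize(im[200:290,310:410,::-1],None,fx=6,fy=6,interpolation=cv2.INTER_CUBIC))
go(463,30,38,-.07)
E
```

```text
t 3.62 pos [447.5 -48.   38.5] yaw_y -0.0709 tilt [-0.001  0.001 -1.   ] F [ 0.3 -0.1  0.4] w 0.3
rows 2 shift [0.789 0.099 0.005] total mm [78.9  9.9  0.5] turn z total/0.15: -0.006
```

View pics/s1.png

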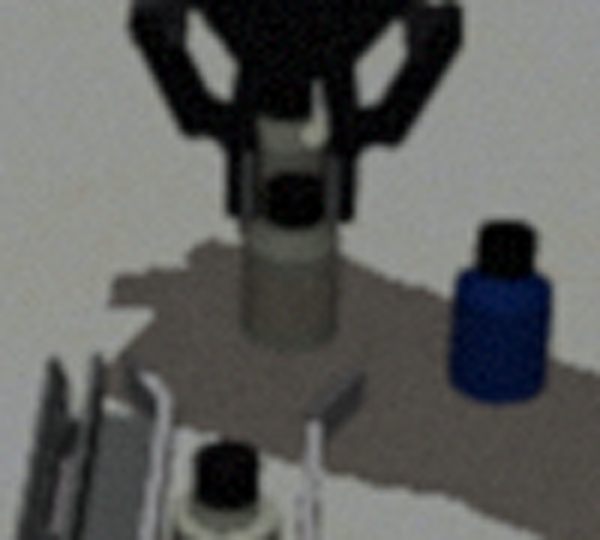

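Call:
arm_command:
  steps:
    - [[0.3,0.26,0.02,0,0,0,0],[0.3,0.2,0.03,0,0,0,0],[0.3,0.26,0.04,0,0,0,0],[0.3,0.28,0.04,0,0,0,0],[0.3,0.28,0.04,0,0,0,0],[0.3,0.28,0.03,0,0,0,0],[0.3,0.1,0.01,0,0,0,0],[0.3,0,0,0,0,0,0]]

```text
time_s: 4.62
eef_pos: [464.0, 35.1, 38.2]
ee_rot: [-0.0, 0.731, 0.682, -0.0]
force: [0.1, 0.0, -0.3]
grip_width: 0.303
grip_force: 0.0
```

```bash
cat >> h.py <<'E'
def caps():
    "dark caps on white bottles seen by side view at z~60, in rack frame"
def cap_at(n,uv,z,thr=60,w=22):
    im=cv2.cvtColor(capture(n),cv2.COLOR_RGB2GRAY);u,v=map(int,uv)
    m=(im[v-w:v+w,u-w:u+w]<thr).astype(np.uint8);k,l,st,c=cv2.connectedComponentsWithStats(m);i=l[w,w]
    return c[i]+[u-w,v-w],st[i]
E
python3 - <<'E'
from h import *
s=sense();im=capture('wrist');np.savez('w2.npz',im=im,p=s['eef_pos'],r=s['ee_rot'])
im2=capture('side')
cv2.imwrite('pics/s2.png',np.hstack([im[60:440,180:500,::-1],cv2.resize(im2[200:320,300:430,::-1],(412,380),interpolation=cv2.INTER_CUBIC)]))
go(471-.068*20,138-20,38,-.07)
E
```

```text
t 4.72 pos [464.   34.7  38.2] yaw_y -0.0697 tilt [-0.  0. -1.] F [0.7 0.  0.2] w 0.302
rows 2 shift [ 0.835 -0.002  0.002] total mm [83.5 -0.2  0.2] turn z total/0.15: 0.002
```

View pics/s2.png

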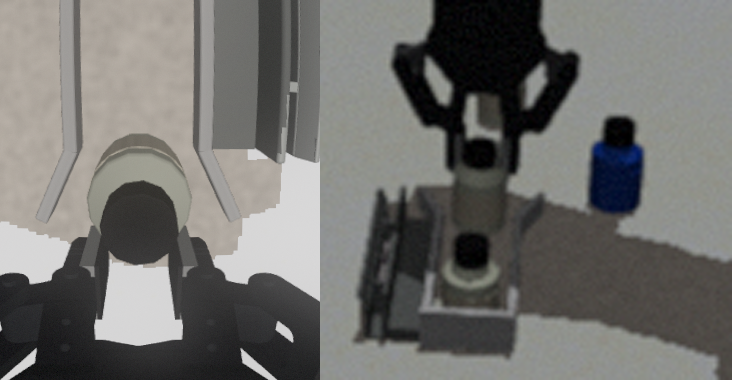

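The bottle is cradled, centred between the rails and upright. I'll push on.

Call:
arm_command:
  steps:
    - [[0.3,0.2,0,0,0,0,0],[0.3,0.28,-0.02,0,0,0,0],[0.3,0.28,0,0,0,0,0],[0.3,0.28,0,0,0,0,0],[0.3,0.28,0,0,0,0,0],[0.3,0.18,0,0,0,0,0],[0.3,0.06,0,0,0,0,0],[0.3,0,0,0,0,0,0]]

```text
time_s: 5.72
eef_pos: [468.5, 112.7, 38.2]
ee_rot: [-0.0, 0.731, 0.682, -0.0]
force: [-0.4, -0.0, -0.3]
grip_width: 0.298
grip_force: 0.0
```

```bash
python3 - <<'E'
from h import *
s=sense();im=capture('wrist');np.savez('w3.npz',im=im,p=s['eef_pos'],r=s['ee_rot'])
go(471-.068*20,138-20,38,-.07)
P=lambda u,v,z:wray((u,v),z,s['eef_pos'],s['ee_rot']).round(1)
g=cv2.cvtColor(im,cv2.COLOR_RGB2GRAY)
m=(g<55).astype(np.uint8);m[330:]=0
k,l,st,c=cv2.connectedComponentsWithStats(m)
for i in range(1,k):
    if 200<st[i,4]<6000: print(st[i],c[i].round(),P(*c[i],66))
s=sense();go(447,-133,130,-.07)
E
```

```text
t 5.78 pos [468.5 112.5  38.2] yaw_y -0.0698 tilt [-0.  0. -1.] F [-0.1 -0.2 -0.5] w 0.3
rows 1 shift [0.111 0.015 0.005] total mm [5.6 0.8 0.2] turn z total/0.15: 0.001
[600   0  40  22 462] [626.   7.] [585.4 231.   66. ]
[ 275  111   85   74 4231] [319. 149.] [473.3 178.8  66. ]
[ 275  243   87   87 4973] [318. 285.] [470.4 140.2  66. ]
[371 297  28  33 471] [382. 315.] [489.1 128.6  66. ]
[239 314  27  16 220] [252. 323.] [449.1 128.5  66. ]
t 5.78 pos [468.5 112.5  38.2] yaw_y -0.0698 tilt [-0.  0. -1.] F [-0.1 -0.2 -0.5] w 0.3
rows 6 shift [-0.821 -0.014 -0.306] total mm [-246.4   -4.3  -91.8] turn z total/0.15: 0.001
```

Call:
arm_command:
  steps:
    - [[0.3,-0.6,0,0,0,0,0],[0.3,-0.4,0,-0.92,0,0,0],[0.3,-0.4,0,-0.92,0,0,0],[0.3,-0.9,-0.02,0,0,0,0],[0.3,-0.9,-0.02,0,0,0,0],[0.3,-0.9,-0.02,0,0,0,0],[0.3,-0.83,-0.02,0,0,0,0],[0.3,0,0,0,0,0,0]]

```text
time_s: 6.78
eef_pos: [447.1, -135.3, 130.2]
ee_rot: [0.0, 0.733, 0.681, 0.0]
force: [-0.3, 0.6, -0.4]
grip_width: 0.3
grip_force: 0.0
```

```bash
python3 - <<'E'
from h import *
s=sense();im=capture('wrist');np.savez('w4.npz',im=im,p=s['eef_pos'],r=s['ee_rot'])
P=lambda u,v,z:wray((u,v),z,s['eef_pos'],s['ee_rot']).round(1)
g=cv2.cvtColor(im,cv2.COLOR_RGB2GRAY)
m=(g<55).astype(np.uint8);m[330:]=0
k,l,st,c=cv2.connectedComponentsWithStats(m)
for i in range(1,k):
    if 150<st[i,4]<9000: print(st[i],c[i].round(),P(*c[i],66))
go(448,-133,38,-.07)
E
```

```text
[ 135    0   79   46 2700] [178.  19.] [382.3   7.2  66. ]
[ 556   40   39   78 1729] [577.  73.] [612.2 -28.2  66. ]
[ 292  164   44   45 1489] [313. 186.] [447.9 -92.2  66. ]
[239 298  28  32 400] [254. 317.] [ 407.1 -165.7   66. ]
[275 303  13  27 257] [282. 319.] [ 423.2 -167.7   66. ]
[371 317  27  13 174] [384. 325.] [ 483.5 -176.6   66. ]
t 6.83 pos [ 447.1 -133.8  130.2] yaw_y -0.0722 tilt [-0.  0. -1.] F [-0.   0.5  0.1] w 0.298
rows 2 shift [0.009 0.009 0.922] total mm [ 0.9  0.9 92.2] turn z total/0.15: -0.015
```

Call:
arm_command:
  steps:
    - [[0.3,0,0.01,0.92,0,0,-0.02],[0.3,0,0.01,0.92,0,0,0],[0.3,0.2,0,0,0,0,0],[0.3,0.2,0,0,0,0,0],[0.3,0.28,0.01,0,0,0,0],[0.3,0.28,0.01,0,0,0,0],[0.3,0.28,0.01,0,0,0,0],[0.3,0.28,0.01,0,0,0,0]]

```text
time_s: 7.82
eef_pos: [455.6, -56.4, 38.5]
ee_rot: [0.0, 0.73, 0.683, 0.0]
force: [-0.7, -1.8, 1.5]
grip_width: 0.303
grip_force: 0.8
```

Call:
arm_command:
  steps:
    - [[0.3,0.28,0.01,0,0,0,0],[0.3,0.28,0.01,0,0,0,0],[0.3,0.28,0.01,0,0,0,0],[0.3,0.28,0.01,0,0,0,0],[0.3,0.28,0,0,0,0,0],[0.3,0.15,0,0,0,0,0],[0.3,0,0,0,0,0,0]]

```text
time_s: 8.7
eef_pos: [462.5, 20.3, 38.2]
ee_rot: [-0.0, 0.73, 0.683, -0.0]
force: [0.9, -0.0, -0.2]
grip_width: 0.3
grip_force: 0.1
```

```bash
cat >> h.py <<'E'
def look():
    s=sense();im=capture('wrist')
    P=lambda u,v,z:wray((u,v),z,s['eef_pos'],s['ee_rot']).round(1)
    m=(cv2.cvtColor(im,cv2.COLOR_RGB2GRAY)<55).astype(np.uint8);m[330:]=0
    k,l,st,c=cv2.connectedComponentsWithStats(m)
    for i in range(1,k):
        if 600<st[i,4]<9000: print(st[i],c[i].round(),P(*c[i],66))
    return im,s
E
python3 - <<'E'
from h import *
look();go(471-.068*55.7,138-55.7,38,-.07)
E
```

```text
[ 283    0   71   24 1145] [317.  10.] [469.2 125.3  66. ]
[ 275  245   86   85 4585] [317. 284.] [464.  48.  66.]
[ 79 267  63  63 716] [124. 294.] [400.5  47.1  66. ]
[123 267  37  59 646] [143. 295.] [408.1  46.8  66. ]
[  46  299   64   31 1416] [ 78. 317.] [377.3  38.3  66. ]
t 8.75 pos [462.5  20.   38.2] yaw_y -0.0662 tilt [-0.  0. -1.] F [ 0.4 -0.   0.1] w 0.295
rows 2 shift [0.625 0.006 0.002] total mm [62.5  0.6  0.2] turn z total/0.15: 0.025
```

Call:
arm_command:
  steps:
    - [[0.3,0.2,0,0,0,0,0.02],[0.3,0.28,0,0,0,0,0],[0.3,0.28,0,0,0,0,0],[0.3,0.2,0,0,0,0,0],[0.3,0.1,0,0,0,0,0],[0.3,0.06,0,0,0,0,0],[0.3,0.04,0,0,0,0,0],[0.3,0,0,0,0,0,0]]

```text
time_s: 9.75
eef_pos: [466.6, 77.6, 38.2]
ee_rot: [-0.0, 0.731, 0.682, -0.0]
force: [-1.5, 0.2, 0.5]
grip_width: 0.303
grip_force: 0.2
```

```bash
python3 - <<'E'
from h import *
look();go(471-.068*55.7,138-55.7,38,-.07)
E
```

```text
[ 273    0   85   66 4597] [315.  29.] [472.8 176.8  66. ]
[ 274  124   85   82 4520] [318. 168.] [470.9 138.7  66. ]
[ 275  244   87   86 4871] [318. 285.] [468.4 105.2  66. ]
t 9.8 pos [466.6  77.6  38.2] yaw_y -0.0698 tilt [-0.  0. -1.] F [-0.4 -0.2 -0.4] w 0.304
rows 1 shift [0.095 0.007 0.005] total mm [4.7 0.3 0.2] turn z total/0.15: 0.002
```

Call:
arm_command:
  steps:
    - [[0.3,0.04,0,0,0,0,0],[0.3,0.03,0,0,0,0,0],[0.3,0.02,0,0,0,0,0],[0.3,0,0,0,0,0,0]]

```text
time_s: 10.3
eef_pos: [466.9, 82.2, 38.3]
ee_rot: [0.0, 0.731, 0.682, 0.0]
force: [-0.1, 0.1, -0.5]
grip_width: 0.301
grip_force: 0.4
```

```bash
python3 - <<'E'
from h import *
look();go(471-.068*55.7,138-55.7,38,-.07)
E
```

```text
[ 277   16   80   59 1988] [315.  50.] [472.7 175.4  66. ]
[ 274  122   86   85 4871] [318. 166.] [471.2 143.8  66. ]
[ 275  245   86   85 4785] [318. 284.] [468.7 109.9  66. ]
t 10.35 pos [466.9  82.2  38.3] yaw_y -0.0695 tilt [-0.  0. -1.] F [ 0.2 -1.  -0.3] w 0.299
rows 1 shift [0.002 0.006 0.006] total mm [0.1 0.3 0.3] turn z total/0.15: 0.004
```

Call:
arm_command:
  steps:
    - [[0.3,-0.5,0,0,0,0,0],[0.3,-0.3,0,-0.9,0,0,0],[0.3,0,0,-0.9,0,0,0],[0.3,0,0.6,-0.7,0,0,0],[0.3,0,0.6,0,0,0,0],[0.3,0,0,0,0,0,0]]

```text
time_s: 11.1
eef_pos: [525.0, 38.0, 163.3]
ee_rot: [0.0, 0.731, 0.682, 0.0]
force: [-0.4, -0.3, 0.3]
grip_width: 0.301
grip_force: 0.0
```

```bash
python3 - <<'E'
from h import *
im,s=look();np.savez('w5.npz',im=im,p=s['eef_pos'],r=s['ee_rot'])
cv2.imwrite('pics/w5.png',cv2.resize(im[20:320,160:560,::-1],(800,600),interpolation=cv2.INTER_CUBIC));go(532,60,160,-.07)
E
```

```text
[ 200   68   40   38 1116] [220.  87.] [472.6 143.2  66. ]
[ 202  128   39   36 1002] [222. 145.] [470.7 107.   66. ]
[ 93 253  34  34 819] [109. 270.] [372.4  30.5  66. ]
t 11.15 pos [523.9  38.2 162.9] yaw_y -0.0695 tilt [-0.001  0.    -1.   ] F [-0.4 -1.  -0.2] w 0.299
rows 1 shift [0.446 0.132 0.057] total mm [22.3  6.6  2.9] turn z total/0.15: 0.004
```

View pics/w5.png

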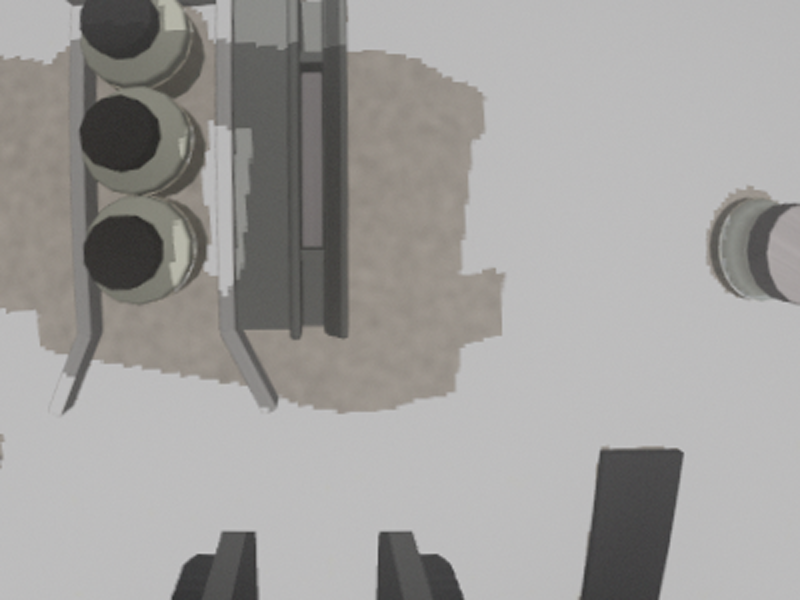

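The view shows all three bottles upright in file in the lane. The channel's cheeks are at crop (313,67) and (313,248), and the strip spans columns 302–324.

```bash
python3 - <<'E'
from h import *
w=np.load('w5.npz');P=lambda u,v,z:wray((160-.25+u/2,20-.25+v/2),z,w['p'],w['r']).round(1)
c1,c2=P(313,67,26),P(313,248,26);print('cheeks',c1,c2,(c1+c2)/2,np.arctan2(-(c1-c2)[0],(c1-c2)[1]))
print('strip',P(302,100,12),P(324,100,12),P(302,230,12),P(324,230,12))
print('wall top',P(290,40,38),P(290,330,38),P(300,335,38),'lip',P(324,40,26),P(324,240,26))
print('rails', [P(*u,18) for u in [(85,100),(90,320),(224,100),(228,320)]])
go(488,-430,185,-.127)
E
```

```text
cheeks [532.9 166.3  26. ] [528.3 101.1  26. ] [530.6 133.7  26. ] -0.07043543535732331
strip [528.1 156.9  12. ] [536.2 156.3  12. ] [524.6 107.7  12. ] [532.7 107.2  12. ]
wall top [525.8 174.   38. ] [518.5  74.   38. ] [521.8  72.   38. ] lip [537.5 176.2  26. ] [532.3 103.7  26. ]
rails [array([447.9, 165.6,  18. ]), array([441.9,  81.7,  18. ]), array([500.1, 158.5,  18. ]), array([494.9,  76.8,  18. ])]
t 11.15 pos [523.9  38.2 162.9] yaw_y -0.0695 tilt [-0.001  0.    -1.   ] F [-0.4 -1.  -0.2] w 0.299
rows 10 shift [-0.939 -0.007 -0.045] total mm [-469.5   -3.3  -22.3] turn z total/0.15: 0.384
```

Call:
arm_command:
  steps:
    - [[0.4,-0.94,0,-0.05,0,0,0.1],[0.5,-0.94,0,-0.05,0,0,0.1],[0.5,-0.94,0,-0.05,0,0,0.1],[0.5,-0.94,0,-0.05,0,0,0.1],[0.5,-0.94,0,-0.05,0,0,0],[0.5,-0.94,0,-0.05,0,0,0],[0.5,-0.94,0,-0.05,0,0,0],[0.5,-0.94,0,-0.05,0,0,0]]

```text
time_s: 12.15
eef_pos: [481.5, -336.3, 183.1]
ee_rot: [-0.001, 0.751, 0.66, 0.0]
force: [0.8, -0.2, 1.0]
grip_width: 0.497
grip_force: 0.0
```

Call:
arm_command:
  steps:
    - [[0.5,-0.9,0,0,0,0,0],[0.5,-0.9,0,0,0,0,0],[0.5,0,0,0,0,0,0],[0.5,0,0,0,0,0,0]]

```text
time_s: 12.65
eef_pos: [470.7, -423.7, 182.9]
ee_rot: [-0.001, 0.751, 0.66, 0.0]
force: [-0.6, 0.2, -0.1]
grip_width: 0.502
grip_force: 0.0
```

```bash
python3 - <<'E'
from h import *
s=sense();im=capture('wrist');np.savez('w6.npz',im=im,p=s['eef_pos'],r=s['ee_rot'])
cv2.imwrite('pics/w6.png',cv2.resize(im[60:360,160:560,::-1],(800,600),interpolation=cv2.INTER_CUBIC));go(488,-430,185,-.127)
E
```

```text
t 12.7 pos [ 470.9 -423.5  183.2] yaw_y -0.1286 tilt [-0.     0.001 -1.   ] F [-0.3  0.5  0.1] w 0.503
rows 1 shift [-0.086  0.355 -0.036] total mm [-4.3 17.8 -1.8] turn z total/0.15: -0.010
```

View pics/w6.png

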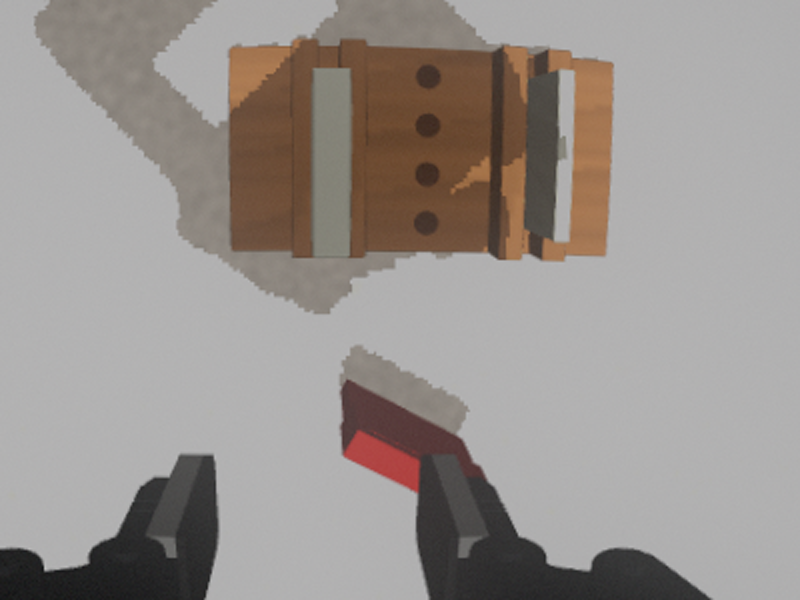

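The holder's top face is at crop corners (313,67), (350,68), (352,257) and (315,257). The divider is on the right, and the red look-alike lies below, near the fingers.

```bash
python3 - <<'E'
from h import *
w=np.load('w6.npz');P=lambda u,v,z:wray((160-.25+u/2,60-.25+v/2),z,w['p'],w['r']).round(1)
q=np.array([P(*u,80) for u in [(313,67),(350,68),(352,257),(315,257)]]);c=q.mean(0);print(q.tolist(),c)
d=q[0]+q[1]-q[2]-q[3];yaw=np.arctan2(-d[0],d[1]);print('yaw',yaw)
go(c[0],c[1],183,yaw)
E
```

```text
[[481.9, -328.6, 80.0], [493.1, -330.4, 80.0], [486.3, -389.0, 80.0], [474.8, -387.5, 80.0]] [ 484.025 -358.875   80.   ]
yaw -0.11775062469398713
t 12.7 pos [ 470.9 -423.5  183.2] yaw_y -0.1286 tilt [-0.     0.001 -1.   ] F [-0.3  0.5  0.1] w 0.503
rows 2 shift [0.657 0.047 0.003] total mm [65.7  4.7  0.3] turn z total/0.15: -0.072
```

Call:
arm_command:
  steps:
    - [[0.4,0.66,0.05,0,0,0,-0.07],[0.4,0.65,0.05,0,0,0,0],[0.4,0,0,0.6,0,0,0],[0.4,0,0,0,0,0,0]]

```text
time_s: 13.2
eef_pos: [483.6, -358.4, 152.0]
ee_rot: [-0.002, 0.747, 0.664, 0.0]
force: [-0.3, -0.1, 0.8]
grip_width: 0.4
grip_force: 0.0
```

```bash
python3 - <<'E'
from h import *
go(484,-358.9,66,-.118)
E
```

```text
t 13.2 pos [ 483.6 -358.4  152. ] yaw_y -0.1173 tilt [-0.003  0.003 -1.   ] F [-0.3 -0.1  0.8] w 0.4
rows 2 shift [-0.007  0.007  0.859] total mm [-0.7  0.7 85.9] turn z total/0.15: 0.004
```

Call:
arm_command:
  steps:
    - [[0.4,-0.01,0.01,0.6,0,0,0],[0.4,0,0,0.6,0,0,0],[0.4,0,0,0.52,0,0,0],[0.4,0,0,0,0,0,0]]

```text
time_s: 13.7
eef_pos: [484.0, -360.4, 66.8]
ee_rot: [-0.001, 0.748, 0.664, 0.0]
force: [0.8, 0.1, 0.5]
grip_width: 0.401
grip_force: 0.0
```

Call:
arm_command:
  steps:
    - [[0.25,0,0,0,0,0,0],[0.15,0,0,0,0,0,0],[0.05,0,0,0,0,0,0],[0,0,0,0,0,0,0],[0,0,0,0,0,0,0]]
  squeeze: 60

```text
time_s: 14.32
eef_pos: [484.6, -361.4, 69.0]
ee_rot: [0.001, 0.748, 0.664, -0.0]
force: [-3.3, 0.0, 6.0]
grip_width: 0.128
grip_force: 58.8
```

```bash
python3 - <<'E'
from h import *
go(484,-358.9,180,-.118);print(sense()['grip_width']*85,sense()['grip_force'],sense()['wrist_torque'])
E
```

```text
t 14.32 pos [ 484.6 -361.4   69. ] yaw_y -0.1193 tilt [ 0.001 -0.002 -1.   ] F [-3.3  0.   6. ] w 0.128
rows 3 shift [ 0.015 -0.005 -0.74 ] total mm [   2.3   -0.7 -111. ] turn z total/0.15: -0.008
10.867116332777607 58.75331103801727 [ 0.14861589  0.44336212 -0.15205395]
```

Call:
arm_command:
  steps:
    - [[0,0,0,-0.3,0,0,0],[0,0,0,-0.5,0,0,0],[0,0,0,-0.7,0,0,0],[0,0,0,-0.7,0,0,0],[0,0,0,0,0,0,0],[0,0,0,0,0,0,0]]

```text
time_s: 15.08
eef_pos: [484.1, -360.7, 177.0]
ee_rot: [-0.0, 0.748, 0.664, 0.0]
force: [-0.5, -0.1, -1.6]
grip_width: 0.126
grip_force: 58.5
```

```bash
python3 - <<'E'
from h import *
s=sense();im=capture('wrist');np.savez('w7.npz',im=im,p=s['eef_pos'],r=s['ee_rot'])
cv2.imwrite('pics/w7.png',cv2.resize(im[180:420,200:440,::-1],(600,600),interpolation=cv2.INTER_CUBIC));go(530.6,133.7,180,-.0705)
E
```

```text
t 15.12 pos [ 484.  -360.6  176.5] yaw_y -0.119 tilt [-0.001  0.001 -1.   ] F [ 0.3 -0.4 -1.4] w 0.13
rows 10 shift [ 0.993 -0.025 -0.006] total mm [496.3 -12.4  -2.9] turn z total/0.15: -0.323
```

View pics/w7.png

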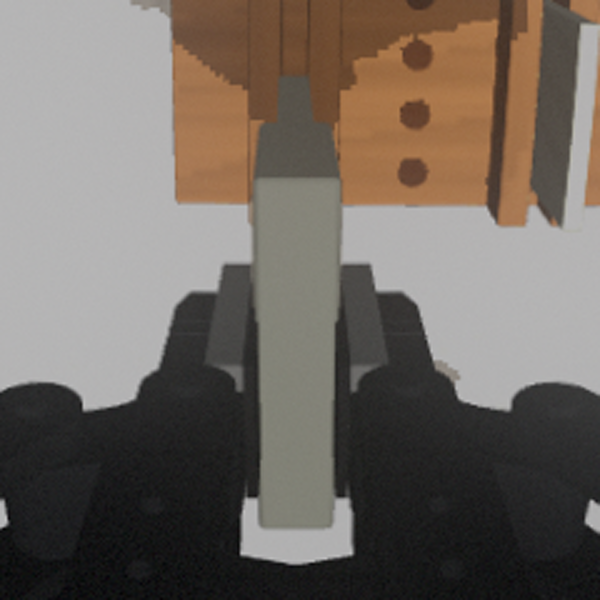

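The holder is held straight. Its top face spans crop rows 178 to 525 and is centred on column 296.

```bash
python3 - <<'E'
from h import *
w=np.load('w7.npz');p=np.array([0,0,0.]);rot=np.array([0,1,0,0.])  # tool frame flipped: x same, y,z negated
P=lambda u,v,h:(wray((200-.2+u/2.5,180-.2+v/2.5),h,p,rot)*[1,-1,1]).round(1)
q=[P(*u,13.3) for u in [(253,178),(338,178),(333,525),(260,525)]];print(np.array(q).tolist(),np.mean(q,0))
print('tongue end bottom',P(278,77,-66.7),P(311,77,-66.7))
E
```

```text
[[33.2, -5.5, 13.3], [33.2, 5.5, 13.3], [-23.8, 5.7, 13.3], [-23.8, -5.6, 13.3]] [ 4.7    0.025 13.3  ]
tongue end bottom [ 29.6  -3.8 -66.7] [ 29.6   3.3 -66.7]
```

Call:
arm_command:
  steps:
    - [[0,0.5,0,0,0,0,-0.04],[0,0.98,-0.02,0,0,0,-0.04],[0,0.98,-0.02,0,0,0,-0.04],[0,0.98,-0.02,0,0,0,-0.04],[0,0.98,-0.02,0,0,0,-0.04],[0,0.98,-0.02,0,0,0,-0.04],[0,0.98,-0.02,0,0,0,-0.04],[0,0.98,-0.02,0,0,0,-0.04]]

```text
time_s: 16.12
eef_pos: [512.4, 7.6, 176.5]
ee_rot: [-0.001, 0.732, 0.682, -0.0]
force: [0.1, 0.3, -0.7]
grip_width: 0.126
grip_force: 58.5
```

```bash
python3 - <<'E'
from h import *
go(530.7,131.2,176,-.0705)
E
```

```text
t 16.12 pos [512.4   7.6 176.5] yaw_y -0.0709 tilt [-0.002  0.    -1.   ] F [ 0.1  0.3 -0.7] w 0.126
rows 3 shift [0.83  0.064 0.003] total mm [124.5   9.5   0.5] turn z total/0.15: -0.003
```

Call:
arm_command:
  steps:
    - [[0,0.9,0.06,0,0,0,0],[0,0.7,0.06,0,0,0,0],[0,0.6,0.05,0.1,0,0,0],[0,0.1,0,0.4,0,0,0],[0,0,0,0.4,0,0,0],[0,0,0,0.4,0,0,0],[0,0,0,0,0,0,0],[0,0,0,0,0,0,0]]

```text
time_s: 17.12
eef_pos: [529.7, 120.1, 112.7]
ee_rot: [0.0, 0.732, 0.682, 0.0]
force: [0.2, -0.3, -0.4]
grip_width: 0.127
grip_force: 58.5
```

```bash
python3 - <<'E'
from h import *
go(530.7,131.2,112,-.0705)
s=sense();im=capture('wrist');np.savez('w8.npz',im=im,p=s['eef_pos'],r=s['ee_rot'])
cv2.imwrite('pics/w8.png',cv2.resize(im[150:420,180:460,::-1],(784,600),interpolation=cv2.INTER_CUBIC))
E
```

```text
t 17.12 pos [529.7 120.1 112.7] yaw_y -0.0711 tilt [ 0.  0. -1.] F [ 0.2 -0.3 -0.4] w 0.127
rows 1 shift [0.224 0.004 0.014] total mm [11.2  0.2  0.7] turn z total/0.15: -0.004
```

View pics/w8.png

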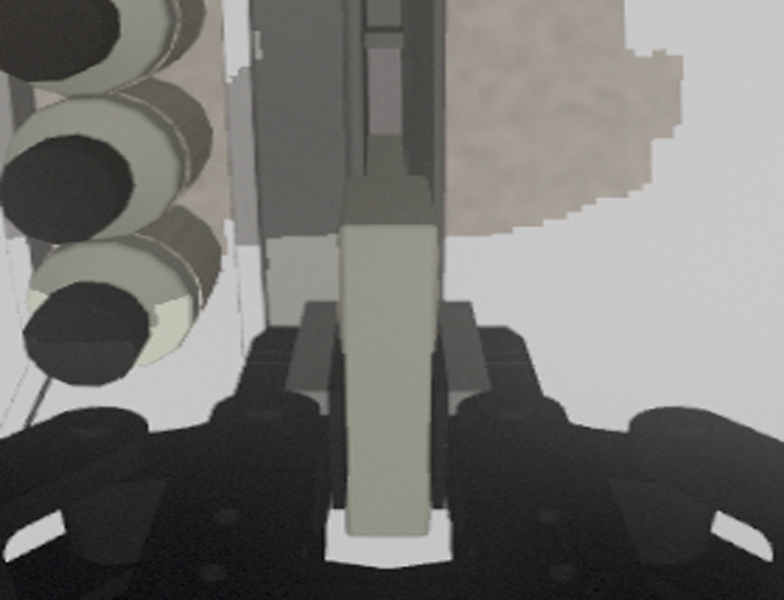

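The tongue end is at crop (386,135) and lines up with the strip and cheek (385,30). I've used up my picture views (one over, in fact), so I'll go by numbers from here.

```bash
python3 - <<'E'
from h import *
w=np.load('w8.npz');p=np.array([0,0,0.]);rot=np.array([0,1,0,0.])
P=lambda u,v,z:(wray((180-.2+u/2.8,150-.2+v*.45),z-112.7,p,rot)*[1,-1,1]).round(1)
print('tongue end',P(368,135,46),P(405,135,46),'cheek',P(366,30,26),P(403,30,26),P(385,34,26),'strip',P(369,80,12),P(401,80,12))
print('top near',P(341,227,126),P(436,227,126),P(346,533,126),P(431,533,126))
E
```

```text
tongue end [ 29.7  -3.7 -66.7] [ 29.6   3.4 -66.7] cheek [ 53.3  -4.3 -86.7] [ 53.3   3.3 -86.7] [ 52.2  -0.4 -86.7] strip [  38.2   -4.  -100.7] [  38.1    3.1 -100.7]
top near [32.9 -5.4 13.3] [32.9  5.6 13.3] [-23.7  -5.8  13.3] [-23.7   6.   13.3]
```

```bash
cat > cal.py <<'E'
from h import *
C=get_calibration('wrist');K=C['intrinsics'];T0=C['T_tool_cam']
def cast(uv,z,pos,rot,q):  # q: pitch, dx, dz, fscale
    v=np.array([uv[0]-K[0,2],uv[1]-K[1,2]]);r=np.hypot(*v);th=r/(K[0,0]*(1+q[3]))
    d=np.array([*(np.sin(th)*v/r),np.cos(th)])
    Rt=R.from_quat(np.roll(rot,-1)).as_matrix()
    o=Rt@(T0[:3,3]+[q[1],0,q[2]])+pos;d=Rt@T0[:3,:3]@R.from_euler('x',q[0]).as_matrix()@d
    return o+d*(z-o[2])/d[2]
I=(np.zeros(3),np.array([0,1,0,0.]))
w1,w5=[np.load(f'w{i}.npz') for i in (1,5)];w8=np.load('w8.npz')
c7=lambda u,v:(200-.2+u/2.5,180-.2+v/2.5); c8=lambda u,v:(180-.2+u/2.8,150-.2+v*.45); c5=lambda u,v:(160-.25+u/2,20-.25+v/2)
a=-.07;Ra=np.array([[np.cos(a),-np.sin(a)],[np.sin(a),np.cos(a)]])
def res(p,out=False):
    q=p[:4];hx,T,yc=p[4:7];e=[]
    for c,n,m,b,f,u in [(c7,178,122,77,525,296),(c8,227,177,135,533,387)]:
        e+=[cast(c(u,n),T,*I,q)[0]-hx-30,cast(c(u,m),T-30,*I,q)[0]-hx-30,cast(c(u,b),T-70,*I,q)[0]-hx-30,cast(c(u,f),T,*I,q)[0]-hx+30]
    W=lambda rx,ry:yc+(Ra@[rx-60,ry])[1]
    for w,uv,z,rx,ry in [(w5,c5(313,67),26,60,34),(w5,c5(313,248),26,60,-34),(w8,c8(385,30),26,60,34),
        (w5,c5(296,336),38,54,-65),(w5,c5(228,325),18,28,-65),(w5,c5(92,330),18,-28,-65),(w1,(299,82),18,-28,-65),(w1,(356,80),18,28,-65)]:
        e.append(cast(uv,z,w['p'],w['r'],q)[1]-W(rx,ry))
    e=np.array(e)
    return e if out else np.r_[e,p[0]/.015,p[1]/2,p[2]/2,p[3]/.01,(p[5]-13.3)/2]
r=least_squares(res,[0,0,0,0,2,13,134.],loss='soft_l1');print(r.x.round(3));print(res(r.x,True).round(1))
E
python3 cal.py
```

```text
[ 5.00000e-03  1.00000e-03 -2.53200e+00 -2.30000e-02  2.61900e+00
  1.25460e+01  1.38776e+02]
[ 0.1  0.3 -0.2  0.1 -0.2 -0.1 -0.2  0.2 -1.  -0.8  2.6 -0.8  1.   0.2
 -0.7  1.1]
```

Call:
arm_command:
  steps:
    - [[0,0.2,0,0,0,0,0],[0,0.13,0,0.04,0,0,0],[0,0,0,0,0,0,0],[0,0,0,0,0,0,0]]

```text
time_s: 17.68
eef_pos: [530.7, 136.6, 110.3]
ee_rot: [0.0, 0.732, 0.682, -0.0]
force: [-0.5, -0.4, -0.9]
grip_width: 0.128
grip_force: 58.5
```

```bash
python3 - <<'E'
from h import *
go(530.7,131.2,112,-.0705)
s=sense();im=capture('wrist');np.savez('w9.npz',im=im,p=s['eef_pos'],r=s['ee_rot'])
g=cv2.cvtColor(im,cv2.COLOR_RGB2GRAY)
print('col',np.c_[np.arange(165,262),g[165:262,314:321].mean(1).round()].astype(int)[:,1].tolist())
g8=cv2.cvtColor(np.load('w8.npz')['im'],cv2.COLOR_RGB2GRAY);print('w8col from 150',g8[150:256,314:321].mean(1).round().astype(int).tolist())
for v in range(180,216,4): print(v,g[v,296:344].tolist())
E
```

```text
t 17.68 pos [530.7 136.6 110.3] yaw_y -0.0708 tilt [-0. -0. -1.] F [-0.5 -0.4 -0.9] w 0.128
rows 1 shift [-0.107  0.008 -0.034] total mm [-5.4  0.4 -1.7] turn z total/0.15: -0.002
col [98, 97, 98, 98, 97, 97, 97, 97, 97, 96, 96, 97, 97, 96, 97, 96, 96, 96, 97, 96, 96, 95, 86, 64, 64, 65, 64, 65, 79, 92, 96, 95, 95, 96, 96, 102, 115, 114, 115, 115, 114, 114, 114, 114, 111, 102, 91, 91, 90, 91, 91, 91, 91, 92, 91, 91, 91, 90, 91, 91, 92, 91, 92, 92, 91, 92, 91, 92, 91, 92, 91, 91, 92, 92, 93, 92, 93, 93, 93, 93, 93, 93, 94, 94, 93, 95, 125, 137, 142, 145, 146, 146, 145, 146, 146, 146, 145]
w8col from 150 [100, 100, 99, 99, 99, 99, 100, 99, 99, 99, 99, 88, 69, 67, 76, 93, 100, 99, 98, 99, 99, 103, 117, 118, 118, 117, 117, 117, 117, 117, 118, 117, 117, 117, 117, 117, 117, 117, 117, 118, 117, 117, 117, 117, 117, 117, 117, 116, 117, 117, 117, 117, 117, 117, 117, 117, 117, 117, 117, 115, 105, 93, 93, 93, 93, 93, 94, 93, 94, 94, 94, 94, 95, 93, 93, 94, 94, 94, 94, 93, 94, 93, 94, 95, 94, 94, 94, 94, 95, 95, 95, 95, 95, 95, 95, 96, 96, 96, 96, 96, 98, 128, 140, 146, 148, 148]
180 [96, 96, 97,
[... 1136 characters left out ...]
, 70, 71, 73, 71, 71, 71, 70, 82, 93, 93, 93, 115, 137, 147, 149, 150]
204 [95, 94, 95, 93, 94, 93, 86, 81, 83, 88, 94, 97, 94, 83, 61, 73, 110, 115, 114, 115, 114, 114, 115, 116, 114, 114, 115, 105, 69, 68, 71, 69, 71, 70, 70, 70, 70, 73, 70, 84, 94, 93, 91, 118, 143, 151, 152, 149]
208 [94, 93, 94, 93, 97, 95, 91, 81, 81, 87, 96, 94, 94, 85, 60, 68, 109, 113, 113, 115, 113, 115, 116, 115, 114, 115, 116, 107, 71, 66, 70, 68, 71, 69, 71, 70, 69, 71, 73, 85, 94, 94, 93, 118, 143, 153, 152, 149]
212 [94, 93, 92, 93, 93, 93, 94, 85, 78, 88, 93, 94, 94, 88, 62, 80, 88, 91, 91, 92, 91, 89, 93, 91, 92, 91, 92, 94, 67, 70, 69, 71, 70, 72, 73, 72, 72, 72, 72, 85, 93, 95, 91, 116, 142, 149, 150, 150]
```

```bash
cat > c2.py <<'E'
from cal import *
q=r.x[:4];w9=np.load('w9.npz')
for qq in (q,np.zeros(4)):
    X=lambda w,v,z:cast((317.5,v),z-w['p'][2],*I,qq)[0].round(1)
    print('w9 cheek inner/outer tool x',X(w9,200,26),X(w9,193,26),'tongue end',X(w9,210.3,w9['p'][2]-57.3),'strip',[X(w9,v,12) for v in (200.5,210)])
    print('w8',X(w8,171.3,26),X(w8,164.7,26),X(w8,210,w8['p'][2]-57.3))
    for v in (60,62,67,72,248): print('w5',v,cast(c5(313,v),26,w5['p'],w5['r'],qq)[:2].round(1))
E
python3 c2.py
python3 - <<'E'
import numpy as np,cv2
g=cv2.cvtColor(np.load('w5.npz')['im'],cv2.COLOR_RGB2GRAY)
print(g[44:66,313:320].mean(1).round().astype(int).tolist());print(g[134:156,313:320].mean(1).round().astype(int).tolist())
E
```

```text
[ 5.00000e-03  1.00000e-03 -2.53200e+00 -2.30000e-02  2.61900e+00
  1.25460e+01  1.38776e+02]
[ 0.1  0.3 -0.2  0.1 -0.2 -0.1 -0.2  0.2 -1.  -0.8  2.6 -0.8  1.   0.2
 -0.7  1.1]
w9 cheek inner/outer tool x 33.4 37.7 tongue end 32.6 strip [np.float64(30.7), np.float64(24.5)]
w8 50.5 54.5 32.8
w5 60 [533.4 174.4]
w5 62 [533.4 173.6]
w5 67 [533.3 171.7]
w5 72 [533.1 169.7]
w5 248 [528.4 104.1]
w9 cheek inner/outer tool x 32.2 36.3 tongue end 31.8 strip [np.float64(29.3), np.float64(23.3)]
w8 48.6 52.5 31.9
w5 60 [533.1 169. ]
w5 62 [533.1 168.2]
w5 67 [532.9 166.3]
w5 72 [532.8 164.5]
w5 248 [528.3 101.1]
[140, 130, 103, 98, 98, 98, 93, 71, 63, 62, 63, 65, 98, 114, 115, 115, 114, 114, 115, 115, 114, 115]
[111, 112, 112, 111, 112, 111, 111, 110, 109, 88, 72, 93, 92, 94, 95, 94, 93, 93, 93, 94, 93, 93]
```

Call:
arm_command:
  steps:
    - [[0,-0.06,0,0,0,0,0],[0,0,0,0,0,0,0],[0,0,0,0.2,0,0,0],[0,0,0,0.16,0,0,0],[0,0,0,0.12,0,0,0],[0,0,0,0.1,0,0,0],[0,0,0,0,0,0,0]]

```text
time_s: 18.6
eef_pos: [530.3, 133.6, 80.9]
ee_rot: [-0.0, 0.732, 0.682, -0.0]
force: [0.4, 0.3, -0.3]
grip_width: 0.13
grip_force: 58.6
```

Call:
arm_command:
  steps:
    - [[0,0,0,0.08,0,0,0],[0,0,0,0.08,0,0,0],[0,0,0,0.06,0,0,0],[0,0,0,0,0,0,0]]

```text
time_s: 19.1
eef_pos: [530.5, 133.6, 70.4]
ee_rot: [-0.0, 0.732, 0.682, -0.0]
force: [-2.0, 0.0, 2.6]
grip_width: 0.129
grip_force: 59.0
```

Call:
arm_command:
  steps:
    - [[0,0,0,0.03,0,0,0],[0,0,0,0.03,0,0,0],[0,0,0,0.03,0,0,0],[0,0,0,0,0,0,0]]
  squeeze: 80

```text
time_s: 19.6
eef_pos: [530.5, 133.6, 66.1]
ee_rot: [0.0, 0.732, 0.682, 0.0]
force: [-2.7, 0.1, 7.4]
grip_width: 0.13
grip_force: 83.2
```

Call:
arm_command:
  steps:
    - [[0,0,0,0.03,0,0,0],[0,0,0,0.03,0,0,0],[0,0,0,0,0,0,0],[0,0,0,0,0,0,0]]

```text
time_s: 20.1
eef_pos: [530.9, 133.6, 64.9]
ee_rot: [0.001, 0.732, 0.682, 0.0]
force: [-7.4, -1.7, 22.7]
grip_width: 0.123
grip_force: 85.8
```

Call:
arm_command:
  steps:
    - [[0,0,-0.01,0,0,0,0],[0,0,0,0,0,0,0],[0,0,0,0,0,0,0]]

```text
time_s: 20.48
eef_pos: [530.7, 133.6, 64.9]
ee_rot: [0.001, 0.732, 0.682, 0.001]
force: [-6.4, -1.2, 22.1]
grip_width: 0.124
grip_force: 85.6
```

```bash
python3 - <<'E'
from h import *
im,s=look();g=cv2.cvtColor(im,cv2.COLOR_RGB2GRAY)
go(530,133,64,-.07);print(s['wrist_torque'],s['grip_force'])
print(180,g[180:262,314:321].mean(1).round().astype(int).tolist())
t=capture('top');gt=cv2.cvtColor(t,cv2.COLOR_RGB2GRAY)
g0=cv2.cvtColor(cv2.imread('pics/top0.png'),cv2.COLOR_BGR2GRAY);d=cv2.absdiff(gt,g0)[220:308,425:560];print('stand-area changed px',[(np.argwhere(d>40).min(0)+[220,425]).tolist(),(np.argwhere(d>40).max(0)+[220,425]).tolist(),int((d>40).sum())])
E
```

```text
[624   0  16  49 628] [633.  21.] [681.7 258.6  66. ]
[ 130  177   65   63 3156] [162. 208.] [476.5 183.4  66. ]
[ 144  265   61   63 2778] [174. 296.] [474.7 147.8  66. ]
t 20.52 pos [530.7 133.6  64.8] yaw_y -0.0708 tilt [ 0.002 -0.    -1.   ] F [-6.6 -1.  22.1] w 0.122
rows 1 shift [-0.013 -0.012  0.017] total mm [-0.6 -0.6  0.8] turn z total/0.15: -0.005
[-0.12335902  1.39234514  0.04423311] 85.55803298950195
180 [104, 103, 104, 103, 103, 102, 103, 103, 102, 102, 103, 103, 102, 102, 88, 72, 68, 67, 66, 66, 66, 67, 67, 90, 99, 102, 102, 102, 102, 102, 102, 100, 98, 97, 97, 98, 97, 98, 98, 97, 97, 98, 97, 98, 97, 97, 97, 97, 97, 96, 97, 97, 96, 97, 97, 96, 98, 97, 97, 97, 97, 97, 99, 99, 98, 98, 98, 99, 99, 99, 102, 135, 146, 152, 154, 155, 154, 154, 154, 154, 154, 155]
stand-area changed px [[276, 438], [286, 476], 164]
```

Call:
arm_command:
  steps:
    - [[0,0,-0.01,0.01,0,0,0],[0,0,0,0,0,0,0],[0,0,0,0,0,0,0]]

```text
time_s: 20.95
eef_pos: [530.6, 133.6, 64.8]
ee_rot: [0.001, 0.732, 0.682, 0.001]
force: [-6.2, -0.3, 23.5]
grip_width: 0.123
grip_force: 86.1
```

Pressing further moves it no deeper, so the strip is on its rigid stop and the holder is held firmly. I'll hand the job in.

```bash
python3 -c "
from rig import *
print(finish_job())"
```

```text
the job is handed in; nothing more can be done
None
```

Job handed in, verdict not shown: the three bottles were last seen upright in file in the lane, the holder is held pressed onto the strip's stop at about 23 N, and the divider had not moved; I viewed 11 pictures, one over the limit of 10.

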